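# Unhook the parts tote from its keeper rack

### The job

The orange parts tote hangs by its two steel ears in the deep upturned blue hooks of the bench rack. Take it by its black handle, feel it gently up until its ears clear the hook tips - the blue retaining bars just above leave only a narrow gap, set at a different height each time, so never press it against the rack with more than about 1.5 kg (15 N) - and draw it straight out over the tips towards the open side of the hooks. Then set it down gently and upright in the middle of the black mat, with the battery still inside, leave it there, and leave the other things on the bench alone.

Things in the scene. Friction and masses are not known exactly. Their poses are not given: they have to be found in the camera images.
- rack: Fixed grey bench rack, 150 x 200 mm, 175 mm high, with a blue hook part clamped to it. Origin on the bench, midway between its two alike side frames (14 mm wide, centred at y = +-73 mm, inner faces +-66 mm). -x is the open side where things come out; z up; yaw varies. Behind, blue uprights have their front at x = 63 mm, a low crossbar at x = 67 mm. Hooks and bars sit in stiff rubber bushings.
- seat (a point): Point on the rack midway between the two aluminium seat arms, level with their tops (90 mm above bench), on which the tote's ears rest; same axes as the rack. Above each seat is a blue horizontal retaining bar, 8 mm thick, whose front end is flush with the hook's; its underside is always 12 mm above the hook tip. An 8 mm ear has 4 mm to spare.
- hook_front (a point): Point on the rack at seat height, midway between the front faces of the two upturned hooks (hook from 18 to 26 mm in front of point seat). Hooks and bars are one blue part clamped at an unknown height, not measured: tips end 12 to 52 mm above the seat. So a lifted ear meets the bar after 16 to 56 mm, clear of the tip only in the last 4 mm. Bars give upwards, hooks forwards, by 1 mm per 5 N.
- tote_handle (a point): Centre of the tote's black handle bar: 14 mm thick in x, 20 mm high, 104 mm free along y between two end posts; open space round it. 125 mm above the tote's underside, 70 mm above the ears' undersides. Axes are the tote's: x parallel to the rack's x at the start, y along the handle, z up. Hangs within 5 mm of the rack's x = 0, 160 mm above the bench.
- tote: Orange open box 110 (x) x 120 (y) x 45 mm high, walls 4 mm; origin at the centre of its underside, z up. End posts (outer faces y = +-60 mm) carry the handle. Steel ears on both sides, 16 mm long in x, 8 mm thick, from y = +-60 to +-88 mm, undersides 55 mm above the origin, hang in the hooks. Mass with battery about 0.3 to 0.5 kg, not exactly known.
- battery_mid (a point): Centre of the battery (green and yellow, 15 x 50 x 15 mm) that lies loose on the floor of the tote.
- mat_mid (a point): Centre of the top face of the flat black rubber mat, 200 x 200 mm, 3 mm thick, fixed on the bench on the other side from the rack. x and y along its edges, z up.
- multimeter_mid (a point): Centre of a yellow and black multimeter, 118 x 76 x 37 mm, lying on the bench; to be left alone.
- jar_mid (a point): Centre of a clear jar with red lid, 62 x 62 x 86 mm; to be left alone.
- tape_mid (a point): Centre of a yellow tape measure, 34 x 80 x 59 mm; to be left alone.
- masking_mid (a point): Centre of a roll of masking tape lying flat, 104 mm across, 30 mm high; to be left alone.
- mat: The mat itself: origin at the centre of its underside.

How it is judged:
On the way, in this order (a step that is already met when the one before it is completed fails the run):
1. the tote is lifted more than 12 mm off the seats while its ears are still behind the hooks (z of tote_handle in the frame of rack above 0.172 m and x of tote_handle in the frame of rack between -0.013 and 0.03 m), for 0.1 s.
2. the tote is drawn out: its ears are in front of the hooks (handle centre more than 38 mm to the open side), still not over the top of the rack (x of tote_handle in the frame of rack between -0.12 and -0.038 m and z of tote_handle in the frame of rack below 0.228 m and y of tote_handle in the frame of rack between -0.02 and 0.02 m), for 0.1 s.
At the end, for the whole second after the job is handed in: The tote stands upright (within 0.06 rad) and at rest on the mat, its underside within 4 mm of the mat's face and its middle within 30 mm of the mat's middle, with the battery inside (horizontal distance between tote_handle and mat_mid below 0.03 m and z of tote_handle in the frame of mat_mid below 0.129 m and angle between tote_handle's own z axis and vertical below 0.06 rad and linear speed of tote below 0.02 m/s and x of battery_mid in the frame of tote_handle between -0.055 and 0.055 m and y of battery_mid in the frame of tote_handle between -0.06 and 0.06 m and z of battery_mid in the frame of tote_handle between -0.125 and -0.08 m); the robot touches nothing.
It fails at once if the tote presses on the hooks or retaining bars of the rack with more than 15 N, or on the seats with more than 45 N (contact force between tote and rack above 45 N or (contact force between tote and rack above 15 N and (z of tote_handle in the frame of rack above 0.164 m or x of tote_handle in the frame of rack below -0.009 m))).
It fails at once if the robot presses on the rack with more than 20 N (contact force between any of the arm, the fingers and rack above 20 N).
It fails at once if the tote is put on the mat with more than 30 N (contact force between tote and mat above 30 N).
It fails at once if the tote is tipped by more than 0.4 rad (angle between tote_handle's own z axis and vertical above 0.4 rad).
It fails at once if a bystander is shifted by more than 15 mm (distance of any of multimeter_mid, jar_mid, tape_mid, masking_mid from where it was at the start of the episode above 0.015 m).
It also fails if it takes over 58 s, if anything falls off the work surface, if the arm or the gripper's body presses on something with over 40 N, if the wrist force passes 120 N, or if a joint passes its speed limit or range.

### The arm

A 6-joint arm with a two-finger parallel gripper is mounted at the origin on a cart in front of the work surface, level with it; the furniture and walls round the work are solid. World frame = base frame: x ahead of the robot, y to its left, z up, the work surface at z = 0. Lengths are in m, angles in rad, forces in N, time in s.
With the tool pointing down it reaches from about 0.25 to 0.85 m from the base axis. Payload 12.5 kg.
Tool frame: the origin (TCP) lies at the centre of the arm's flange, where the gripper is bolted on; the fingertips stand 186 mm ahead of it and the grasp point (between the pads) lies 167 mm ahead of it (robot.hold_point_z is the distance from the TCP to the grasp point, in m); z points along the fingers, y is the line along which they close (so a half turn about z gives the same grasp; the last joint's range is limited). The gripper opens to 93 mm and grips with 3 to 60 N. Pads are 15 mm wide; open, the fingers measure 128 mm over their backs; the gripper's body (75 mm by 188 mm) begins 65 mm behind the grasp point.
Start: joints at [1.195, 0.351, 1.652, -0, 1.139, -0.085], TCP at [0.158, 0.527, 0.405] pointing down, gripper open.
Joint ranges: [-2.75, 2.75], [-0.79, 2.1], [0.01, 2.65], [-1.57, 4.71], [0.07, 3.14], [-2.87, 2.87]. Speed limits (rad/s): [2.22, 2.22, 2.79, 3.14, 3.14, 3.14].

### API

Orientations are given as a 3x3 rotation matrix whose columns are the frame's x, y, z axes.
In Python, from rig import robot, let_go, close, planner, grab_frame, job gives the robot as it stands. Calls block until the motion is done:
- robot.move_ptp(position, orientation): joint-space move of the TCP to a pose.
- robot.move_linear(position, attitude=None, speed=0.15, until_force=None): straight line of the TCP; attitude=None keeps the orientation; speed is the mean speed in m/s. With until_force (N) it stops when the force on the tool has changed by that much, and returns True; else False.
- robot.set_joints(angles): joint-space move.
- let_go() and close(): open the fingers fully, or close them until they stop; the grip force is fixed at half the most.
- robot.wait(seconds).
- planner.inverse_kinematics(position, orientation): joint angles nearest the present ones, or None.
- grab_frame(name): name is "scene" or "top" or "wrist"; returns a dict with "img" (384x512x3 uint8, blue, green, red), "fx", "fy", "cx", "cy" (pixels), "position" and "orientation" of the camera in the world. Camera axes: x right, y down, z forward; pixel columns grow to the right and rows downward; lengths in m; the calibration is good to about 2 mm. The wrist camera is an equidistant fisheye: a pixel r from the principal point sees the ray r / f radians off the axis. A picture is of the moment at which its call begins. There is no depth.
A pose or a line that the arm cannot do raises robot.MotionError and nothing moves.
- job.finish_job(): hands the job in; it is judged then, once.
Readings, each from a call of its own:
- robot.current_time(): time.
- robot.current_q(): joint angles.
- robot.current_qd(): joint speeds.
- robot.current_joint_efforts(): joint torques, N m.
- robot.current_tcp_pos(): TCP position.
- robot.current_tcp_rot(): TCP orientation.
- robot.current_force(): force on the tool from outside, world axes, zero at the start.
- robot.current_ft_torque(): the same for the moment, N m.
- robot.current_width(): finger opening in m.
- robot.current_grasp_force(): force on a finger pad.
Only numpy, scipy, OpenCV 4.12 (cv2) and the standard library are available. Lean on these libraries where they do the work, as an engineer would, in place of code of your own. Each camera call takes 0.05 s, during which the arm holds its last target. There are 200 camera calls.

## Working session

There is one attempt and no reset: what is moved stays moved. The work goes in short steps, each a Python script; the robot and the scene stay as the last script left them, time stands still between calls to the robot, and variables do not carry over. Pictures are saved under pics/ and viewed, at most 10 in all, crops included, and the job is handed in when it is done.

```bash
mkdir -p pics
python3 - <<'E'
from rig import *
import cv2,numpy as np
for n in("scene","top"):
    f=grab_frame(n);print(n,f["fx"],f["fy"],f["cx"],f["cy"],np.round(f["position"],4).tolist(),np.round(f["orientation"],4).tolist())
    cv2.imwrite(f"pics/{n}.png",cv2.resize(f["img"],(800,600),interpolation=cv2.INTER_CUBIC))
    cv2.imwrite(f"{n}_raw.png",f["img"])
print(robot.current_time(),robot.hold_point_z,robot.current_tcp_rot())
E
```

```text
scene 399.3616540687284 399.3616540687284 255.7431359710242 191.19744196664521 [0.0374, -1.0062, 1.2034] [[0.8791, -0.3326, 0.3414], [-0.4766, -0.6116, 0.6315], [-0.0012, -0.7179, -0.6961]]
top 489.76964080508736 489.76964080508736 255.16880694807367 197.2159967232985 [0.3668, -0.0036, 1.7255] [[-0.0001, -0.9915, 0.1304], [-1.0, 0.0002, 0.0002], [-0.0002, -0.1304, -0.9915]]
0.1 0.1673 [[-9.58029608e-01  2.86668999e-01 -3.93247718e-04]
 [ 2.86669251e-01  9.58029126e-01 -9.66767315e-04]
 [ 9.96005492e-05 -1.03892374e-03 -9.99999455e-01]]
```

View pics/scene.png

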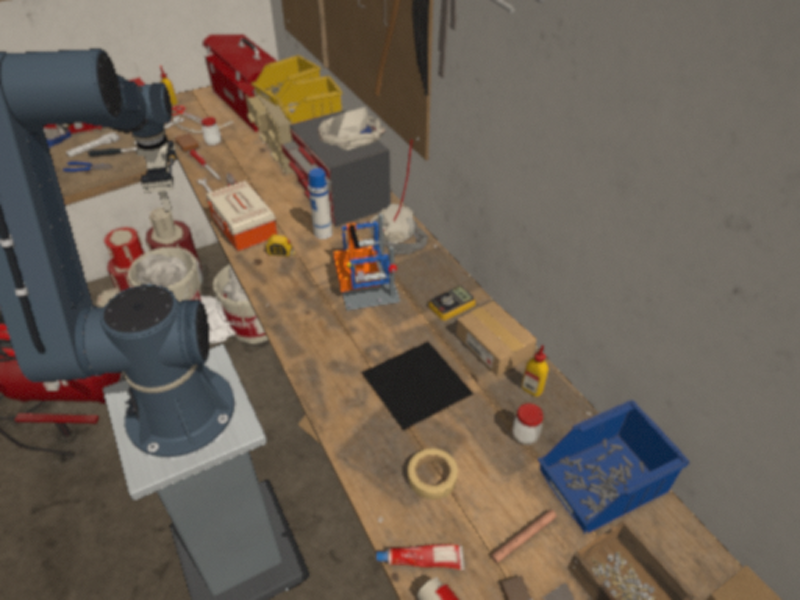

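View pics/top.png

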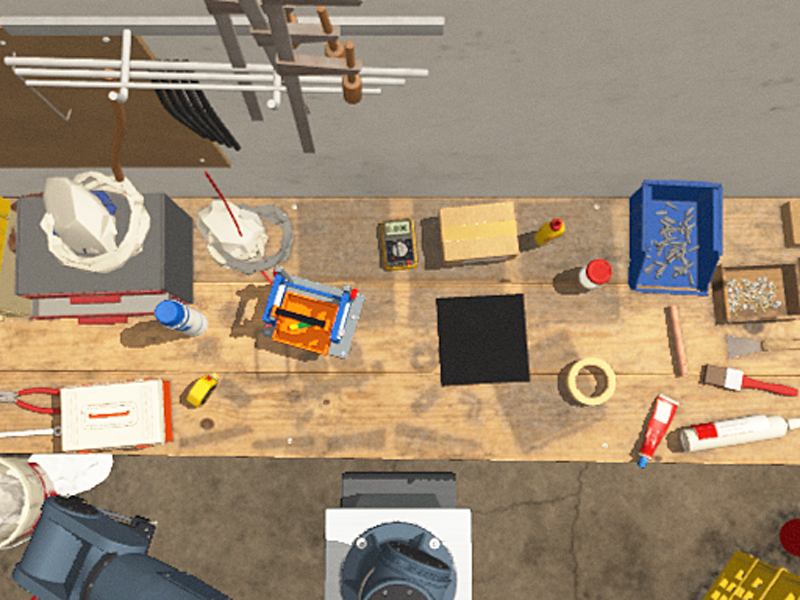

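The top view shows the rack near (312,315), with the handle from about (276,306) to (326,324). The mat is centred near (483,339), and the blue uprights are on the far side, so the rack opens towards the robot. I'll enlarge that area.

Run:
```python
import cv2
i=cv2.imread("top_raw.png")
cv2.imwrite("pics/c1.png",cv2.resize(i[168:238,155:245],None,fx=8,fy=8,interpolation=cv2.INTER_CUBIC))
```

```text
(no output)
```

View pics/c1.png

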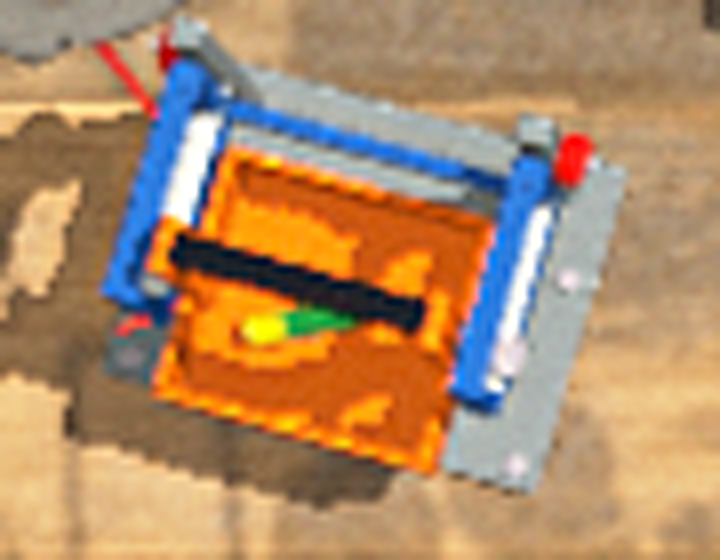

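The handle shows clearly from (172,248) to (424,314) in the crop, and the battery lies in front of it. I'll convert to world positions and move above the handle for a closer look with the wrist camera.

```bash
cat > h.py <<'E'
from rig import *
import numpy as np,cv2
def ray(f,u,v,fish=False):
    a=np.array([(u-f["cx"])/f["fx"],(v-f["cy"])/f["fy"]])
    if fish:
        r=np.hypot(*a);d=np.r_[a/r*np.sin(r),np.cos(r)] if r>1e-9 else np.array([0,0,1.])
    else: d=np.r_[a,1]
    return np.array(f["orientation"])@d
def onz(f,u,v,z,fish=False):
    d=ray(f,u,v,fish);p=np.array(f["position"]);return p+d*(z-p[2])/d[2]
def rot(yaw):  # tool down, tool y along world direction yaw
    y=np.array([np.cos(yaw),np.sin(yaw),0]);z=np.array([0,0,-1.]);return np.c_[np.cross(y,z),y,z]
E
python3 - <<'E'
from h import *
f=grab_frame("top")
c=lambda u,v:(u/8+155-.44,v/8+168-.44)
a=onz(f,*c(172,248),.17);b=onz(f,*c(424,314),.17)
print("handle",a,b,(a+b)/2,np.linalg.norm(a-b))
yd=a-b;yaw=np.arctan2(yd[1],yd[0])-np.pi/2
# rack x axis from right bar and tote front edge
for p,q,z in(((478,395),(530,180),.15),((128,300),(183,80),.15),((155,395),(435,470),.1)):
    P=onz(f,*c(*p),z);Q=onz(f,*c(*q),z);print(P,Q,np.degrees(np.arctan2(*(Q-P)[1::-1])))
m=[onz(f,u*.64,v*.64,.003) for u,v in((437,298),(523,294),(529,381),(441,385))]
mc=np.mean(m,0);print("mat",mc,m);print("yaw",np.degrees(yaw))
h=(a+b)/2
# gentle approach over the handle: grasp y along rack x; choose the half turn with smaller joint 6
best=None
for k in(0,np.pi):
    R=rot(yaw+k);q=planner.inverse_kinematics(np.array([h[0],h[1],.16+.1673+.12]),R);print(k,q)
    if q is not None and (best is None or abs(q[5])<abs(best[1][5])):best=(R,q)
robot.move_ptp([h[0],h[1],.16+.1673+.12],best[0])
w=grab_frame("wrist");cv2.imwrite("pics/w1.png",cv2.resize(w["img"],(800,600),interpolation=cv2.INTER_CUBIC))
np.save("w1.npy",w,allow_pickle=True);np.savez("est.npz",h=h,yaw=yaw,mc=mc,R=best[0])
print(robot.current_time(),w["position"],np.round(w["orientation"],3),w["fx"],w["cx"],w["cy"],robot.current_force())
E
```

```text
handle [0.56709227 0.25007748 0.17      ] [0.5404969  0.14886799 0.17      ] [0.55379459 0.19947274 0.17      ] 0.1046454739956665
[0.50985084 0.12862996 0.15      ] [0.59750275 0.10844018 0.15      ] -12.971293874368792
[0.5484506  0.27070434 0.15      ] [0.63873189 0.25029898 0.15      ] -12.735984601703636
[0.51441223 0.26727951 0.1       ] [0.48314998 0.15034546 0.1       ] -104.96793478041734
mat [ 0.52265596 -0.1924303   0.003     ] [array([ 0.61662024, -0.09032127,  0.003     ]), array([ 0.62578307, -0.28609085,  0.003     ]), array([ 0.42855954, -0.29533828,  0.003     ]), array([ 0.419661  , -0.09797078,  0.003     ])]
yaw -14.723064376221748
0 [ 2.66645869e-01  3.83002512e-01  1.49685927e+00 -4.44089210e-16
  1.26173087e+00  5.23611818e-01]
3.141592653589793 [ 2.66645869e-01  3.83002512e-01  1.49685927e+00 -4.44089210e-16
  1.26173087e+00 -2.61798084e+00]
2.0667 [0.56997881 0.26377813 0.427686  ] [[ 0.967 -0.247 -0.059]
 [-0.254 -0.939 -0.23 ]
 [ 0.002  0.237 -0.971]] 297.3186396354542 256.84813523508774 194.5674930108752 [-0.8454151  -0.33209926 -0.01480119]
```

View pics/w1.png

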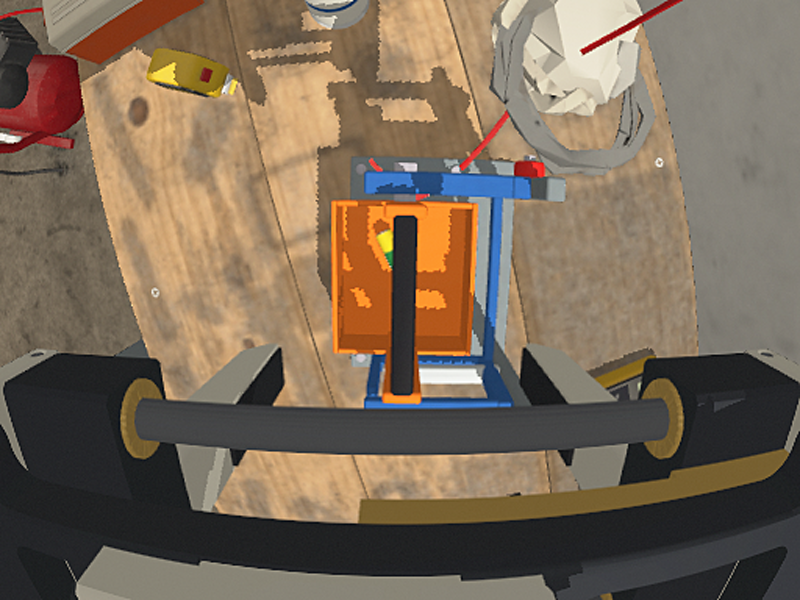

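The handle runs from (405,216) to (403,395), between open fingers, with the blue bars across at the top and bottom of the picture. I'll refine the pose and yaw from this view.

Run:
```python
from h import *
w=np.load("w1.npy",allow_pickle=True).item();e=np.load("est.npz")
P=lambda u,v,z:onz(w,(u+.5)*.64-.5,(v+.5)*.64-.5,z,True)
a=P(405,216,.17);b=P(402.5,395,.17);d=a-b
print((a+b)/2,np.linalg.norm(d),np.degrees(np.arctan2(d[1],d[0]))-90,e["h"])
for p,q,z in(((366,194),(498,197),.15),((331,203),(331,353),.1),((475,203),(471,353),.1)):
    A=P(*p,z);B=P(*q,z);print(A,B,np.degrees(np.arctan2(*(B-A)[1::-1])))
f=cv2.imread("scene_raw.png")
cv2.imwrite("pics/c2.png",cv2.resize(f[135:205,205:275],None,fx=8,fy=8,interpolation=cv2.INTER_CUBIC))
```

```text
[0.55469942 0.19925838 0.17      ] 0.10693911874779036 -15.42611352787533 [0.55379459 0.19947274 0.17      ]
[0.54983346 0.26852494 0.15      ] [0.62604676 0.24748254 0.15      ] -15.434760422463155
[0.52065283 0.26993931 0.1       ] [0.4890468  0.16314449 0.1       ] -106.4861699578295
[0.61891854 0.24417834 0.1       ] [0.59112663 0.13628866 0.1       ] -104.44510627140522
```

View pics/c2.png

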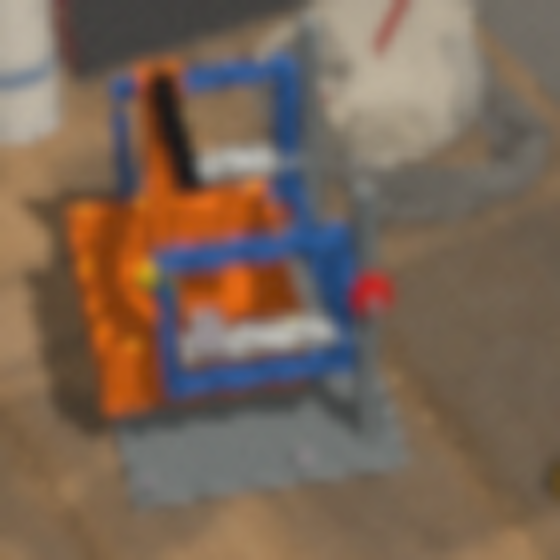

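The scene crop agrees: the bars are high and the ears rest in the hooks. I'll grasp at (0.5545, 0.1993) with yaw -15.1°, then take up the weight.

Run:
```python
from h import *
yaw=np.radians(-15.1);R=rot(yaw);h=np.array([.5545,.1993]);H=.1673
np.savez("est2.npz",yaw=yaw,h=h)
robot.move_linear([*h,.16+H+.06],R,speed=.1)
hit=robot.move_linear([*h,.16+H],speed=.08,until_force=6)
print(hit,robot.current_tcp_pos(),robot.current_force())
close()
print("w",robot.current_width(),robot.current_grasp_force(),robot.current_force())
p=np.array(robot.current_tcp_pos())
for dz in(.004,.008):
    s=robot.move_linear(p+[0,0,dz],speed=.015,until_force=9);robot.wait(.2)
    print(dz,s,np.array(robot.current_tcp_pos())-p,robot.current_force(),robot.current_ft_torque())
print(robot.current_time())
np.save("p.npy",p)
```

```text
False [0.55466023 0.19934299 0.3277548 ] [0.08668654 0.50201412 0.29043046]
w 0.013415005225724457 29.97558832168579 [0.26312204 0.22982213 0.29847272]
0.004 False [-1.98452005e-05 -1.52681599e-05  3.86231734e-03] [-0.20510013 -0.20752376 -3.20329362] [-0.06315096  0.07597789 -0.03853372]
0.008 False [-1.97061141e-05 -8.32628366e-06  7.93220380e-03] [-0.01955618  0.22511326 -3.63454043] [-0.02100014  0.12060319  0.04120585]
6.15
```

Grasped, with the weight at about 3.8 N. Next I'll feel upwards for the bars.

Run:
```python
from h import *
p=np.load("p.npy")
s=robot.move_linear(p+[0,0,.058],speed=.01,until_force=3)
c=np.array(robot.current_tcp_pos());print(s,c-p,robot.current_force(),robot.current_ft_torque(),robot.current_time())
robot.wait(.2);print(robot.current_force(),np.array(robot.current_tcp_pos())-p)
np.save("c.npy",robot.current_tcp_pos())
w=grab_frame("wrist");cv2.imwrite("pics/w2.png",cv2.resize(w["img"],(800,600),interpolation=cv2.INTER_CUBIC))
```

```text
True [-2.10451948e-04 -6.12486715e-05  4.43074121e-02] [-0.38200181  0.58551915 -4.33159333] [-0.06231875  0.03112168  0.00901054] 9.4333
[ 0.5756825   0.13841588 -3.09371212] [-0.00037745 -0.00011105  0.04371816]
```

View pics/w2.png

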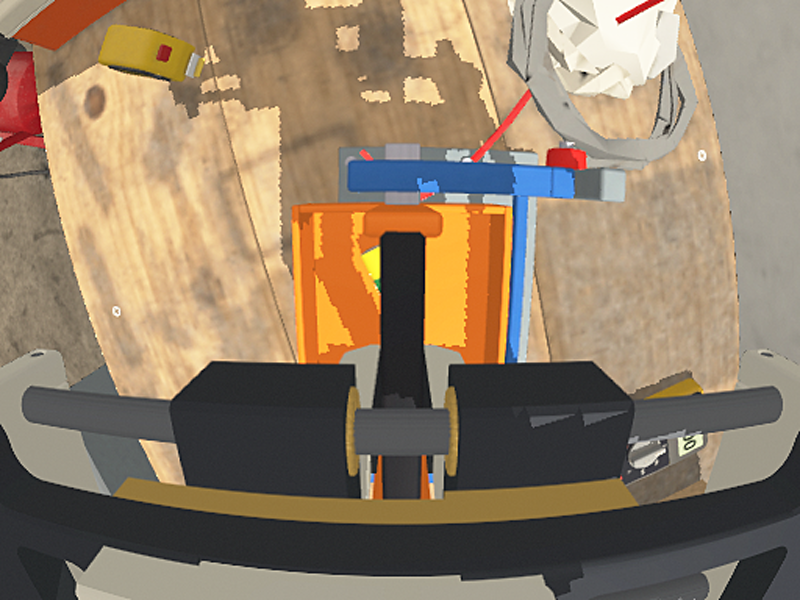

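The tote is held level with its ear under the bar, visible at (402,180). The force dropped back after the stop, so I'll confirm the contact in fine steps.

Run:
```python
from h import *
p=np.load("p.npy");c=np.load("c.npy");c[2]-=.0015
robot.move_linear(c,speed=.02);robot.wait(.2)
m=lambda:np.mean([[*robot.current_force()] for _ in range(1) for _ in [robot.wait(.03)] ] +[[*robot.current_force()] for _ in range(5) for _ in [robot.wait(.03)]],0)
b=m();print(b)
for i in range(12):
    robot.move_linear(c+[0,0,.0005*(i+1)],speed=.01);f=m()
    print(i,np.round((robot.current_tcp_pos()-p)*1e3,2),np.round(f-b,2))
    if f[2]-b[2]<-3.5:break
print(robot.current_time())
```

```text
[ 0.1623325   0.16218345 -3.12742899]
0 [-0.38 -0.1  42.71] [ 0.    0.16 -0.55]
1 [-0.38 -0.11 43.19] [-0.29 -0.18 -0.11]
2 [-0.38 -0.09 43.73] [-0.31 -0.33 -0.29]
3 [-0.39 -0.11 44.22] [-0.29 -0.32 -0.38]
4 [-0.38 -0.12 44.62] [-0.16 -0.26 -2.36]
5 [-0.42 -0.12 45.12] [-0.17 -0.38 -4.5 ]
13.0333
```

Contact is real: it starts at about 44.3 mm and is stiff from there. I'll drop 2 mm to mid-gap and draw straight out with a force guard.

Run:
```python
from h import *
p=np.load("p.npy");e=np.load("est2.npz");x=np.array([np.cos(e["yaw"]),np.sin(e["yaw"]),0])
s=np.array(robot.current_tcp_pos());s[2]=p[2]+.0423
robot.move_linear(s,speed=.01);robot.wait(.2);print(robot.current_force())
hit=robot.move_linear(s-.075*x,speed=.03,until_force=4)
print(hit,(robot.current_tcp_pos()-s)*1e3,robot.current_force(),robot.current_time())
w=grab_frame("wrist");cv2.imwrite("pics/w3.png",cv2.resize(w["img"],(800,600),interpolation=cv2.INTER_CUBIC))
```

```text
[ 0.1028474  -1.04321075 -3.54532194]
False [-7.23592747e+01  1.95119251e+01 -2.55377042e-02] [-0.48174885 -0.64789349 -3.68735151] 16.325
```

View pics/w3.png

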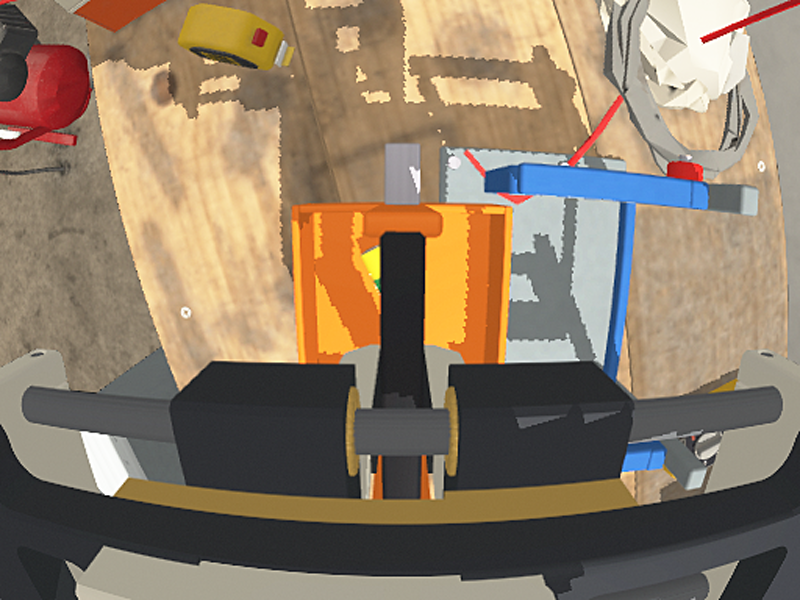

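The ears are clear of the hooks and the battery is still inside. Now I'll raise it, carry it to the mat and lower it under force guard.

Run:
```python
from h import *
p=np.load("p.npy");e=np.load("est2.npz");mc=np.load("est.npz")["mc"];x=np.array([np.cos(e["yaw"]),np.sin(e["yaw"]),0])
s=np.array(robot.current_tcp_pos())-.06*x
robot.move_linear(s,speed=.08)
s[2]=.492;robot.move_linear(s,speed=.1)
R=rot(np.radians(-2.7))
robot.move_linear([mc[0],mc[1],.492],R,speed=.13);print(robot.current_tcp_pos(),robot.current_force(),robot.current_time())
zc=p[2]-.032
robot.move_linear([mc[0],mc[1],zc+.03],speed=.1);robot.wait(.4);b=robot.current_force()
hit=robot.move_linear([mc[0],mc[1],zc-.008],speed=.012,until_force=2.5)
print(hit,robot.current_tcp_pos()[2]-zc,b,robot.current_force(),robot.current_time())
w=grab_frame("top");i=w["img"];cv2.imwrite("pics/t2.png",cv2.resize(i[150:290,230:410],None,fx=4,fy=4,interpolation=cv2.INTER_CUBIC))
```

```text
[ 0.52264634 -0.19223784  0.49200746] [ 0.04424393  0.23204741 -3.876437  ] 22.1667
True -3.555565851309783e-05 [ 0.26138694 -0.69254449 -2.82352298] [-1.30118892  0.34132488  4.51580386] 26.5833
```

View pics/t2.png

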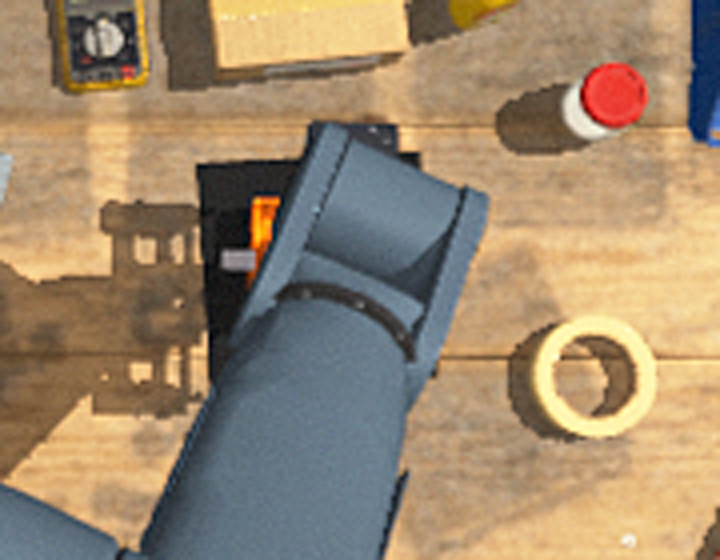

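The tote met the mat at exactly the expected height, with the ear at (238,260) inside the mat area. I'll release, back off and check.

Run:
```python
from h import *
let_go();robot.wait(.3)
s=np.array(robot.current_tcp_pos());print(robot.current_width(),robot.current_force())
robot.move_linear(s+[0,0,.05],speed=.08);robot.move_linear(s+[0,0,.2],speed=.15)
robot.set_joints([1.195,.351,1.652,0,1.139,-.085]);robot.wait(.3)
f=grab_frame("top");i=f["img"];cv2.imwrite("pics/t3.png",cv2.resize(i[180:255,270:350],None,fx=8,fy=8,interpolation=cv2.INTER_CUBIC));print(robot.current_time())
```

```text
0.09306893973403756 [ 0.30919157 -0.42661418  0.26489028]
33.3667
```

View pics/t3.png

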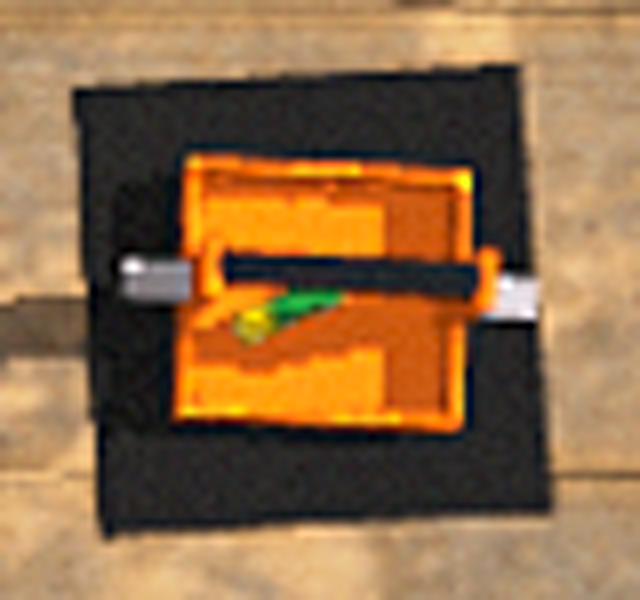

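The tote stands upright near the mat's middle: rim centre about (322,295), mat centre about (312,302). The battery is inside, so I'm handing in.

```bash
python3 -c "
from rig import *
print(job.finish_job())"
```

```text
the job is handed in; nothing more can be done
None
```

I lifted the tote off the hooks, drew it out and set it upright near the middle of the mat with the battery inside; I handed the job in at about 33 s of the 58 s, and no verdict came back.

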